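Level the bedside tea shelf

ROBOT

A 6-joint arm with a two-finger parallel gripper is mounted at the origin on the work surface. World frame = base frame: x ahead of the robot, y to its left, z up, the work surface at z = 0. Lengths are in m, angles in rad, forces in N, time in s.
With the tool pointing down it reaches from about 0.375 to 0.9 m from the base axis. Payload 3.1 kg.
Tool frame: the origin (TCP) lies at the very end of the fingers, on their centre line; the grasp point (between the pads) lies 19 mm behind it (ctrl.pinch_z is the distance from the TCP to the grasp point, in m); y points along the fingers, z is the direction in which the jaws open and shut, and the axes are right-handed (so a half turn about y gives the same grasp; the last joint's range is limited). The gripper opens to 87 mm and grips with 3 to 60 N. Pads are 19 mm wide; open, the fingers measure 117 mm over their backs; the gripper's body (75 mm by 190 mm) begins 51 mm behind the grasp point.
Start: joints at [-1.458, 0.527, 1.433, -0, 1.181, -0.178], TCP at [0.18, -0.599, 0.223] pointing down, gripper open.
Joint ranges: [-3.08, 3.08], [-0.75, 2.2], [0.22, 2.44], [-1.43, 4.57], [0, 2.65], [-2.85, 2.85]. Speed limits (rad/s): [2.79, 2.79, 3.14, 3.14, 3.14, 3.14].

INTERFACE

Orientations are given as a 3x3 rotation matrix whose columns are the frame's x, y, z axes.
In Python, from cell import readout, viewer, order, ctrl gives the robot as it stands.
- The arm moves only by the tool jog_arm, never from a script. Its argument "plan" is a list that holds one entry, the list of rows, each a list of 4 numbers: the shift along the tool's x, y, z in cm, then the turn about the tool's y in rad. A call has 1 to 20 rows; each row shifts and turns the pose as measured when the row begins, along the tool's axes as they then stand; what a row does not reach is not made up. A row lasts 1/8 s, in which the tool goes at most 62.5 mm and 10.7 degrees, less where a joint would pass 70% of its speed; a pose out of reach is approached as far as the arm can. A call with a gripper value outside its range is refused whole. "jaw" is the gripper command: -1 is shut, 1 is fully open, values between are in proportion, set as the call begins (left out, the last holds). The fingers move at their own pace and stop on an object; "grip_force" is the grip in N (left out, the last holds). Time passes only in rows, so rows that do not move let the fingers close. It gives the time, the measured TCP pose, the force and the opening at its end, in the units of the state.
- readout.get_state(): the state, without advancing time (a new reading comes with each control period).
- viewer.snapshot(name): name is "scene" or "side" or "wrist"; returns the picture (480x640x3 uint8, blue, green, red); there is no depth.
- viewer.calibration(name): a dict with "vfov" (degrees; the focal length in pixels is half the picture's height over the tangent of half this angle, whatever the lens; pixels are square), "cx", "cy" (the principal point, pixels), "rvec" (rotation vector, rad) and "tvec" (3), from world to camera coordinates, as OpenCV has them; the wrist camera has in their place "mount" (4x4, takes a point from camera to tool coordinates, whose origin is the TCP and whose axes are the tool frame's). Camera axes: x right, y down, z forward; pixel columns grow to the right and rows downward; lengths in m; the calibration is good to about 2 mm. A picture is of the moment at which its call begins: read the wrist's pose just before it. calibration takes no time and is no camera call.
- order.job_done(): hands the job in, once; it reports no verdict.
The state is a dict: "clock": time; "joint_positions": joint angles; "dq": joint speeds; "tau": joint torques, N m; "tool_pos": TCP position; "orientation": TCP orientation; "wrist_force": force on the tool from outside, world axes, zero at the start; "wrist_torque": the same for the moment, N m; "gripper_width": finger opening in m.
Only numpy, scipy, OpenCV 4.12 (cv2) and the standard library are available. Lean on these libraries where they do the work, as an engineer would, in place of code of your own. Each camera call takes 0.05 s, during which the arm holds its last target.

TASK

Get the little tea shelf level so that the kettle can go on it later: first slide the orange transport lock along its rails, away from the black levelling knob, fully to its end stop. Then take hold of the knob, press it down so that the sprung front of the shelf sits on its foot, and turn it until the bubble of the spirit level stands between the two black lines. Finish while still holding the knob pressed down with the bubble centred; leave the kettle, bowls, red lid and jar alone.

Things in the scene. Friction and masses are not known exactly. Their poses are not given: they have to be found in the camera images.
- tea_shelf: Low wooden tea shelf, board 260 (x) by 300 (y) mm on a fixed dark frame. Origin on the dresser top under the board's centre; x to the shelf's rear (away from the robot), y left, z up. Board top about 82 mm above the dresser, up to 8 mm more at the front edge. It pivots near its rear edge; the front is sprung up and sits on its foot only while the knob is pressed down with about 6 N or more.
- front_lift (a joint): How far the board is lifted off its levelling foot, rad: 0.02 when let go (the knob then stands about 4 mm higher), 0 when the front is pressed down and seated on the foot. While it is lifted the bubble reads wrongly. About 5 N at the knob seats it, more if a tight grip resists the tilt; 10 to 20 N is a good firm press, and once seated it gives no further.
- lock (a joint): Travel of the orange transport lock in m: at or near 0 its fork straddles the knob and keeps fingers from it, 0.085 at the end stop. It slides along the shelf's +y (left), away from the knob, with about 2 N of friction, and stays where it is left.
- lock_grip (a point): Grip point of the lock's upright orange tab: 24 mm (shelf x) by 16 mm (shelf y), top 14 mm above this point; the lock's flat body lies 21 mm below it, the board 41 mm below. Only the knob is near, 90 mm to the right while the lock is closed.
- knob_mid (a point): Centre of the grip of the round black fluted levelling knob, on its upright axis; barrel-shaped grip 40 mm across, 36 mm tall, on a 64 mm wide flange that turns with it. Clockwise from above lowers the shelf's front and sends the bubble to the rear, about 32 mm per rad; the knob sinks about 2.2 mm per rad. Friction about 0.1 N m, stays where left. At the start it needs 0.5 to 1.3 rad clockwise.
- bubble_mid (a point): Centre of the pale oval bubble, 22 by 14 mm, that runs along the green window of the spirit level on the shelf, 120 mm behind the knob. It moves up to 43 mm either side of the middle, towards the higher end, and settles in about a second.
- vial_mid (a point): Middle of the spirit level's green window (110 by 24 mm, long along the shelf's x), half-way between its two black lines, which stand 38 mm apart (36 mm clear). Axes as the board's: x to the rear. Centred: the bubble's centre within 7 mm of this point along x.
- kettle: Aluminium electric kettle on its black base, about 215 mm tall, 156 mm wide, left of the shelf; leave alone. Origin under its base.
- bowls: Two nested white porcelain bowls, 129 mm across, 74 mm tall, on a round bamboo tray to the right of the shelf; leave alone. Origin under the lower bowl.
- red_lid: Red silicone lid, 90 mm across, 21 mm tall with its knob, on the tray; leave alone. Origin under it.
- jar: Closed cork-topped jar, 72 mm across, 110 mm tall, beside the front left corner of the shelf; leave alone. Origin under it.

How it is judged:
On the way, in this order (a step that is already met when the one before it is completed fails the run):
1. the transport lock is slid to its end stop (value of joint lock above 0.081 m), for 0.2 s.
2. the knob is held and pressed so that the shelf sits on its foot, and the bubble is between the lines (value of joint front_lift below 0.005 rad and x of bubble_mid in the frame of vial_mid between -0.007 and 0.007 m and distance between the grasp point and knob_mid below 0.032 m and contact force between the fingers and knob above 2 N), for 0.3 s.
At the end, for the whole second after the job is handed in: Through the last second: lock at its end stop (travel over 0.078 m), fingers holding the knob by its grip (over 2 N, grasp point within 32 mm of the grip's centre) and pressing the shelf's front onto its foot (lift under 0.005 rad), bubble's centre within 7 mm of the middle of the spirit level (all of step 2 and value of joint lock above 0.078 m); the arm keeps its last pose, push and grip.
It fails at once if the kettle, bowls, red lid or jar is moved over 20 mm (distance of any of kettle, bowls, red_lid, jar from where it was at the start of the episode above 0.02 m).
It also fails if it takes over 48 s, if anything falls off the work surface, if the arm or the gripper's body presses on something with over 40 N, if the wrist force passes 120 N, or if a joint passes its speed limit or range.

## Working session

There is one attempt and no reset: what is moved stays moved. The work goes in short steps, Python scripts to look and compute and a tool call to move; the robot and the scene stay as the last step left them, time stands still between calls to the robot, and variables do not carry over. Pictures are saved under pics/ and viewed, and the job is handed in when it is done.

Besides the shell and the picture viewer there is one more tool, called after "Emit:" in YAML: its name, and indented under it one key for each argument. jog_arm: Moves the arm, as the interface text tells. Its arguments: {"type":"object","properties":{"plan":{"type":"array","items":{"type":"array","items":{"type":"array","items":{"type":"number"}}}},"jaw":{"type":"number"},"grip_force":{"type":"number"}},"required":["plan"]}

```bash
mkdir -p pics; ls; cat > h.py <<'E'
import sys; sys.path.insert(0,'.')
import numpy as np, cv2
from cell import readout, viewer, order, ctrl
def cam(name, st=None):
    c=viewer.calibration(name)
    f=240/np.tan(np.radians(c['vfov'])/2)
    if 'mount' in c:
        T=np.eye(4);T[:3,:3]=np.array(st['orientation']).reshape(3,3);T[:3,3]=st['tool_pos']
        M=T@np.array(c['mount']); return f,c['cx'],c['cy'],M[:3,:3],M[:3,3],c
    R=cv2.Rodrigues(np.array(c['rvec'],float))[0];t=np.array(c['tvec'],float).ravel()
    return f,c['cx'],c['cy'],R.T,-R.T@t,c
def ray(C,u,v):
    f,cx,cy,R,o,c=C
    d=R@np.array([(u-cx)/f,(v-cy)/f,1.]); return o,d/np.linalg.norm(d)
def plane(C,u,v,z):
    o,d=ray(C,u,v); return o+d*(z-o[2])/d[2]
def tri(C1,p1,C2,p2):
    o1,d1=ray(C1,*p1);o2,d2=ray(C2,*p2)
    A=np.array([d1,-d2]).T; s=np.linalg.lstsq(A,o2-o1,rcond=None)[0]
    a=o1+d1*s[0];b=o2+d2*s[1]; return (a+b)/2,np.linalg.norm(a-b)
def proj(C,P):
    f,cx,cy,R,o,c=C; q=R.T@(np.array(P)-o); return q[0]/q[2]*f+cx,q[1]/q[2]*f+cy
def st():
    s=readout.get_state(); return s
E
python3 - <<'E'
from h import *
s=st(); print({k:np.round(v,3).tolist() for k,v in s.items()}); print(ctrl.pinch_z)
for n in ('scene','side','wrist'):
    print(n,viewer.calibration(n)); cv2.imwrite(f'pics/{n}0.png',viewer.snapshot(n))
E
```

```text
pics
{'clock': 0.0, 'joint_positions': [-1.457, 0.528, 1.434, -0.0, 1.181, -0.179], 'dq': [0.001, -0.0, 0.003, -0.0, -0.001, 0.001], 'tau': [0.0, -44.004, -17.659, 0.063, 0.058, -0.0], 'tool_pos': [0.18, -0.598, 0.222], 'orientation': [[-0.958, -0.0, 0.288], [-0.288, 0.002, -0.958], [-0.0, -1.0, -0.002]], 'wrist_force': [-1.08, -0.254, -0.29], 'wrist_torque': [-0.054, -0.008, -0.003], 'gripper_width': 0.087}
0.0187
scene {'vfov': 51.77096275307389, 'cx': 314.6822907455713, 'cy': 233.2527545152905, 'rvec': array([ 1.97431194,  1.16735261, -0.60253443]), 'tvec': array([-0.27807893, -0.21588969,  1.70809025])}
side {'vfov': 53.73108362254577, 'cx': 312.6126901158203, 'cy': 244.1249895554155, 'rvec': array([ 1.00515045, -2.34813782,  1.17198761]), 'tvec': array([0.39672171, 0.31738086, 0.77286768])}
wrist {'vfov': 62.80899653848592, 'cx': 322.9389876134043, 'cy': 236.0028898203224, 'mount': array([[ 7.02371276e-04,  9.64684829e-01,  2.63405937e-01,
        -7.19910205e-02],
       [ 7.81333724e-04, -2.63406451e-01,  9.64684628e-01,
        -1.61543975e-01],
       [ 9.99999448e-01, -4.71758831e-04, -9.38749915e-04,
        -6.76499423e-04],
       [ 0.00000000e+00,  0.00000000e+00,  0.00000000e+00,
         1.00000000e+00]])}
```

View pics/scene0.png

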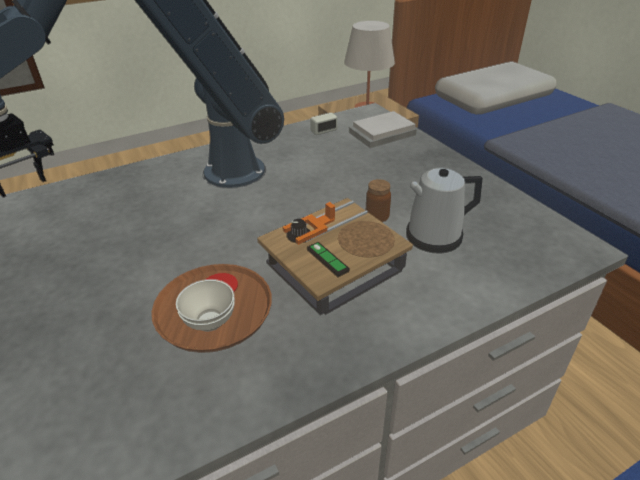

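View pics/side0.png

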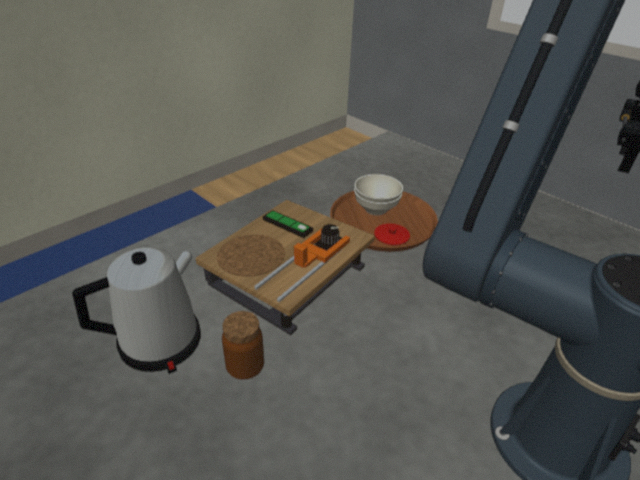

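View pics/wrist0.png

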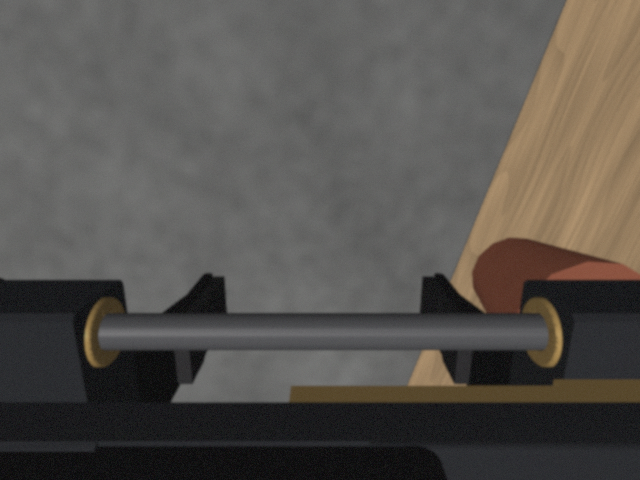

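The scene view shows the shelf with the knob near (297,230), the orange tab near (330,211) and the level near (328,258). In the side view the knob is near (330,235) and the tab near (301,254). I'll enlarge both and build colour masks.

```bash
python3 - <<'E'
from h import *
a=cv2.imread('pics/scene0.png')[180:320,240:420]; b=cv2.imread('pics/side0.png')[190:340,190:390]
cv2.imwrite('pics/sc_z.png',cv2.resize(a,None,fx=4,fy=4,interpolation=cv2.INTER_CUBIC))
cv2.imwrite('pics/si_z.png',cv2.resize(b,None,fx=4,fy=4,interpolation=cv2.INTER_CUBIC))
E
```

```text
(no output)
```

View pics/sc_z.png

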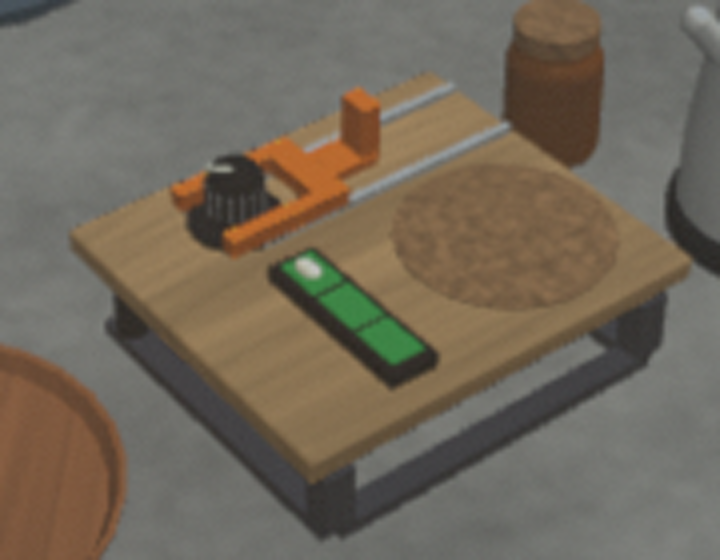

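View pics/si_z.png

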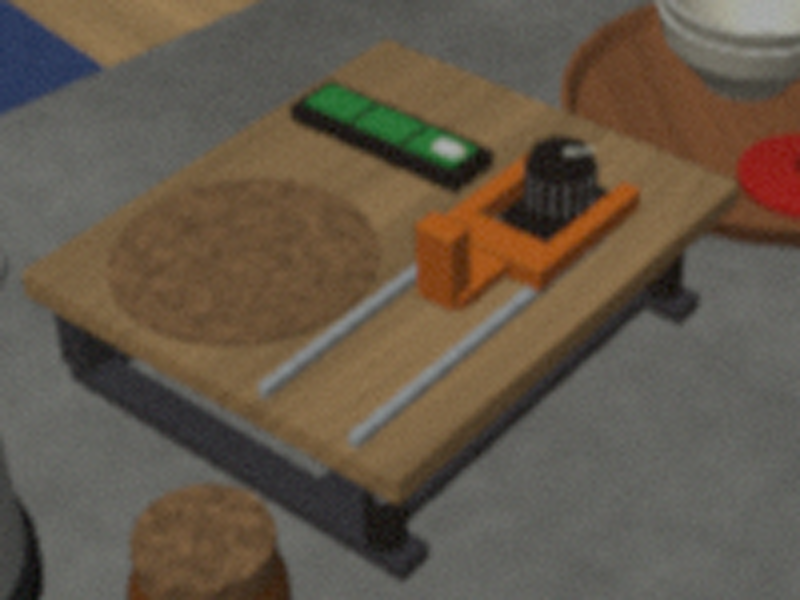

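```bash
python3 - <<'E'
from h import *
A=cam('scene');B=cam('side')
P={'FL':((432,75),(400,490)),'FR':((75,233),(737,185)),'RR':((318,468),(390,42)),'RL':((688,265),(28,278)),'tabtop':((360,98),(443,222)),'knobtop':((234,165),(561,150)),'vial':((352,308),(390,125)),'bub':((308,267),(448,148))}
Q={}
for k,(a,b) in P.items():
    p,e=tri(A,(a[0]/4+240-.4,a[1]/4+180-.4),B,(b[0]/4+190-.4,b[1]/4+190-.4));Q[k]=p;print(k,p.round(4),round(e,4))
x=(Q['RR']-Q['FR']+Q['RL']-Q['FL']);y=(Q['FL']-Q['FR']+Q['RL']-Q['RR'])
print(np.linalg.norm(x)/2,np.linalg.norm(y)/2,np.degrees(np.arctan2(x[1],x[0])),np.degrees(np.arctan2(-y[0],y[1])))
E
```

```text
FL [0.4493 0.1806 0.0831] 0.0038
FR [ 0.4943 -0.1136  0.0855] 0.0043
RR [ 0.7488 -0.0776  0.0774] 0.0078
RL [0.7053 0.214  0.075 ] 0.0021
tabtop [0.5269 0.0795 0.1426] 0.0009
knobtop [ 0.5397 -0.0184  0.1325] 0.0005
vial [ 0.6589 -0.0017  0.0959] 0.0018
bub [ 0.6158 -0.0076  0.0994] 0.0007
0.2577045894528828 0.2962264878711575 7.750886919916003 8.59021177724997
```

```bash
python3 - <<'E'
from h import *
A=cam('scene');B=cam('side')
for n,a,b in [('jartop',(379,185),(241,324)),('kettle knob',(443,173),(138,258)),('spout tip',(415,186),(186,256)),('kettlebase',(436,238),(158,348)),('lidknob',(222,283),(392,231))]:
    p,e=tri(A,a,B,b);print(n,p.round(3),round(e,4))
s=st(); R=np.array(s['orientation']);print(R.round(3)); print(np.degrees(np.arctan2(R[1,2],R[0,2])))
E
```

```text
jartop [0.467 0.275 0.107] 0.0016
kettle knob [0.628 0.359 0.204] 0.0014
spout tip [0.61  0.284 0.178] 0.0033
kettlebase [ 0.625  0.37  -0.015] 0.0045
lidknob [ 0.532 -0.237  0.017] 0.0087
[[-0.958 -0.     0.288]
 [-0.288  0.002 -0.958]
 [-0.    -1.    -0.002]]
-73.28081772245426
```

Emit:
jog_arm:
  plan:
    - [[-3.3,0,-3.4,0],[-3.3,0,-3.4,0],[-3.3,0,-3.4,0],[-3.3,0,-3.4,0],[-3.3,0,-3.4,0],[-3.3,0,-3.4,0],[-3.3,0,-3.4,0],[-3.3,0,-3.4,0],[-3.3,0,-3.4,0],[-3.3,0,-3.4,0],[-3.3,0,-3.4,0],[-3.3,0,-3.4,0],[-3.3,0,-3.4,0],[-3.3,0,-3.4,0],[-3.3,0,-3.4,0]]
  jaw: 0.2

```text
clock: 2.02
tool_pos: [0.5169, 0.0485, 0.2204]
orientation: [[-0.96, 0.001, 0.28], [-0.28, 0.001, -0.96], [-0.001, -1.0, -0.0]]
wrist_force: [0.7, -0.6, -0.7]
gripper_width: 0.0522
```

Emit:
jog_arm:
  plan:
    - [[0,0,0,-0.18],[0,0,0,-0.18],[0,0,0,-0.18],[0,0,0,-0.18],[0,0,0,-0.18],[0,0,0,-0.18],[0,0,0,-0.18],[0,0,0,-0.18]]

```text
clock: 3.02
tool_pos: [0.5166, 0.0534, 0.2184]
orientation: [[0.204, -0.003, 0.979], [-0.979, 0.002, 0.205], [-0.002, -1.0, -0.002]]
wrist_force: [1.5, 0.1, 0.2]
gripper_width: 0.0522
```

```bash
cat > go.py <<'E'
from h import *
def rel(P):
    s=st();R=np.array(s['orientation']);print('clk',round(s['clock'],2),'tcp',np.round(s['tool_pos'],4),'head',round(np.degrees(np.arctan2(R[1,2],R[0,2])),2),'w',round(s['gripper_width'],4),'F',np.round(s['wrist_force'],1),'q',np.round(s['joint_positions'],2))
    print('tool shift cm',(R.T@(np.array(P)-s['tool_pos'])*100).round(2)); print(R.round(3).tolist())
E
python3 - <<'E'
from go import *
rel([.5269,.0795,.222])
cv2.imwrite('pics/w1.png',viewer.snapshot('wrist'))
E
```

```text
clk 3.02 tcp [0.5166 0.0534 0.2184] head 11.8 w 0.0522 F [1.5 0.1 0.2] q [-0.11  0.39  1.7   0.    1.05 -0.32]
tool shift cm [-2.35 -0.36  1.54]
[[0.204, -0.003, 0.979], [-0.979, 0.002, 0.205], [-0.002, -1.0, -0.002]]
```

View pics/w1.png

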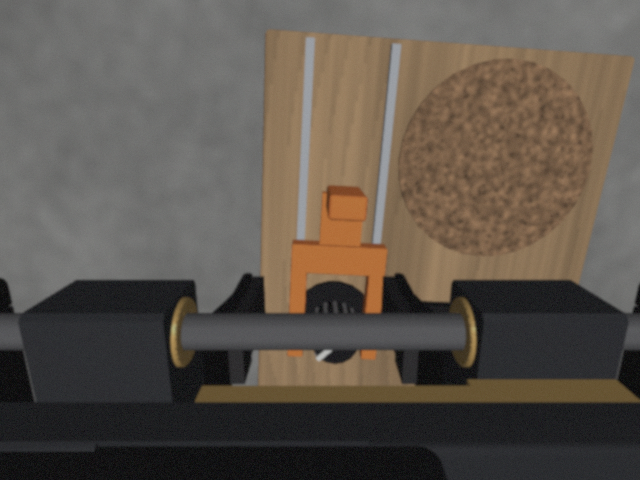

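Wrist view: the tab's bright top face is centred near (347,205) and the rails run from (310,40) to (302,240). I'll check both the tab position and the yaw from this view.

```bash
python3 - <<'E'
from h import *
C=cam('wrist',st())
print(plane(C,347.5,206,.1415))
for a,b in [((310,40),(302,240)),((397,45),(378,240)),((265,35),(258,360))]:
    p=plane(C,*a,.088);q=plane(C,*b,.088);d=p-q;print(p,q,np.degrees(np.arctan2(-d[0],d[1])))
print('knob flange',plane(C,333,322,.09))
E
```

```text
[0.52529263 0.08291161 0.1415    ]
[0.48026346 0.17966947 0.088     ] [0.50230153 0.04032326 0.088     ] 8.98708558284608
[0.53874221 0.18890635 0.088     ] [0.55967245 0.05252273 0.088     ] 8.724879127223025
[0.44989419 0.1763786  0.088     ] [ 0.48643976 -0.0703817   0.088     ] 8.424353575584126
knob flange [ 0.54037724 -0.02179659  0.09      ]
```

Emit:
jog_arm:
  plan:
    - [[0,0,0,0.058],[-2.6,0,1.35,0],[0,0,0,0],[0,3,0,0],[0,3,0,0]]

```text
clock: 3.7
tool_pos: [0.5274, 0.0804, 0.1588]
orientation: [[0.139, 0.002, 0.99], [-0.99, -0.0, 0.139], [0.001, -1.0, 0.002]]
wrist_force: [-0.5, 0.0, 0.0]
gripper_width: 0.0518
```

```bash
python3 - <<'E'
from go import *
rel([.526,.081,.113])
E
```

```text
clk 3.7 tcp [0.5274 0.0804 0.1588] head 8.0 w 0.0518 F [-0.5  0.   0. ] q [-0.06  0.49  1.73 -0.    0.92 -0.2 ]
tool shift cm [-0.08  4.58 -0.14]
[[0.139, 0.002, 0.99], [-0.99, -0.0, 0.139], [0.001, -1.0, 0.002]]
```

Emit:
jog_arm:
  plan:
    - [[0,2.4,-0.1,0],[0,2.0,0,0],[0,0,0,0]]

```text
clock: 4.08
tool_pos: [0.5237, 0.0784, 0.1113]
orientation: [[0.134, -0.004, 0.991], [-0.991, -0.001, 0.134], [0.001, -1.0, -0.004]]
wrist_force: [-0.6, 0.5, 0.9]
gripper_width: 0.0522
```

Emit:
jog_arm:
  plan:
    - [[0,0,0,0],[0,0,0,0],[0,0,0,0],[0,0,0,0]]
  jaw: -1
  grip_force: 15

```text
clock: 4.58
tool_pos: [0.5261, 0.0778, 0.1138]
orientation: [[0.133, 0.002, 0.991], [-0.991, -0.002, 0.133], [0.002, -1.0, 0.002]]
wrist_force: [3.6, -0.2, -5.4]
gripper_width: 0.0242
```

```bash
python3 - <<'E'
from go import *
rel([.526,.081,.113])
cv2.imwrite('pics/w2.png',viewer.snapshot('wrist'))
E
```

```text
clk 4.58 tcp [0.5261 0.0778 0.1138] head 7.63 w 0.0242 F [ 3.6 -0.2 -5.4] q [-0.06  0.56  1.77 -0.    0.81 -0.19]
tool shift cm [-0.32  0.08  0.03]
[[0.133, 0.002, 0.991], [-0.991, -0.002, 0.133], [0.002, -1.0, 0.002]]
```

View pics/w2.png

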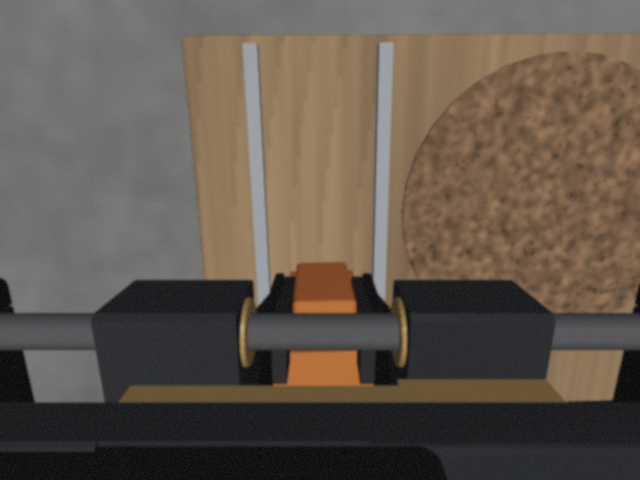

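The tab is gripped: width is 24.2 mm, which matches, and the picture shows it between the fingers. Now I'll slide it along tool -x.

Emit:
jog_arm:
  plan:
    - [[-1.2,0,0,0],[-1.2,0,0,0],[-1.2,0,0,0],[-1.2,0,0,0],[-1.2,0,0,0],[-1.2,0,0,0],[-1.2,0,0,0]]

```text
clock: 5.5
tool_pos: [0.5147, 0.1605, 0.1135]
orientation: [[0.14, 0.002, 0.99], [-0.99, -0.015, 0.14], [0.015, -1.0, -0.0]]
wrist_force: [3.1, -22.5, -2.6]
gripper_width: 0.024
```

```bash
python3 - <<'E'
from go import *
rel([.5261-.0125,.0778+.0841,.1138])
E
```

```text
clk 5.5 tcp [0.5147 0.1605 0.1135] head 8.07 w 0.024 F [  3.1 -22.5  -2.6] q [ 0.1   0.57  1.75 -0.02  0.82 -0.02]
tool shift cm [-0.15 -0.03 -0.09]
[[0.14, 0.002, 0.99], [-0.99, -0.015, 0.14], [0.015, -1.0, -0.0]]
```

Emit:
jog_arm:
  plan:
    - [[-0.4,0,0,0],[-0.2,0,0,0],[0,0,0,0]]

```text
clock: 5.88
tool_pos: [0.5141, 0.1602, 0.1134]
orientation: [[0.145, 0.001, 0.989], [-0.989, -0.029, 0.145], [0.029, -1.0, -0.003]]
wrist_force: [-0.4, -0.6, -0.2]
gripper_width: 0.024
```

```bash
python3 - <<'E'
from go import *
rel([.5261-.0125,.0778+.0841,.1138])
a=viewer.snapshot('scene');b=viewer.snapshot('side')
z=lambda i:cv2.resize(i,(400,300),interpolation=cv2.INTER_CUBIC)
cv2.imwrite('pics/lk.png',np.hstack([z(a[160:310,230:430]),z(b[150:330,150:390])]))
E
```

```text
clk 5.88 tcp [0.5141 0.1602 0.1134] head 8.34 w 0.024 F [-0.4 -0.6 -0.2] q [ 0.11  0.57  1.74 -0.04  0.83 -0.01]
tool shift cm [-0.18 -0.04 -0.03]
[[0.145, 0.001, 0.989], [-0.989, -0.029, 0.145], [0.029, -1.0, -0.003]]
```

View pics/lk.png

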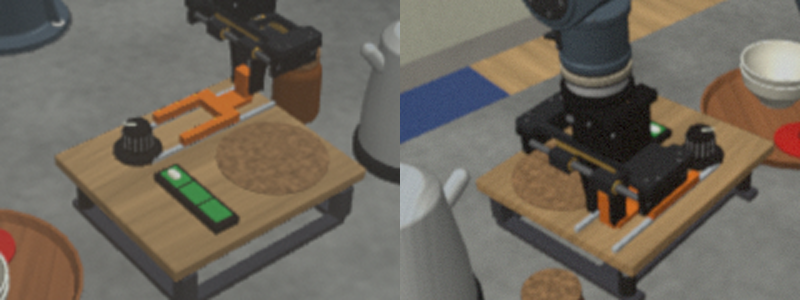

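Force rose to 22 N after about 83 mm of travel, so the lock is probably on its stop. I'll release, rise and check the tab's position.

Emit:
jog_arm:
  plan:
    - [[0,0,0,0],[0,0,0,0],[0,0,0,0],[0,-3,0,0],[0,-3,0,0],[0,-3,0,0],[3,0,0,0],[4,0,0,0],[0,0,0,0]]
  jaw: 1

```text
clock: 7.1
tool_pos: [0.5234, 0.0976, 0.2082]
orientation: [[0.149, 0.002, 0.989], [-0.989, -0.023, 0.149], [0.023, -1.0, -0.001]]
wrist_force: [-0.9, -0.1, 0.7]
gripper_width: 0.0867
```

```bash
python3 - <<'E'
from go import *
rel([.54,-.019,.2])
C=cam('wrist',st())
cv2.imwrite('pics/w3.png',viewer.snapshot('wrist'));cv2.imwrite('pics/s3.png',cv2.resize(viewer.snapshot('scene')[160:310,230:430],None,fx=4,fy=4,interpolation=cv2.INTER_CUBIC))
E
```

```text
clk 7.1 tcp [0.5234 0.0976 0.2082] head 8.57 w 0.0867 F [-0.9 -0.1  0.7] q [-0.01  0.42  1.68 -0.03  1.04 -0.15]
tool shift cm [11.75  1.09 -0.1 ]
[[0.149, 0.002, 0.989], [-0.989, -0.023, 0.149], [0.023, -1.0, -0.001]]
```

View pics/w3.png

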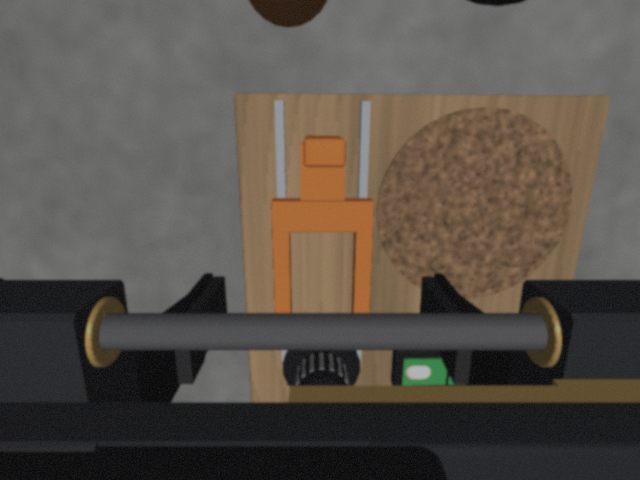

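View pics/s3.png

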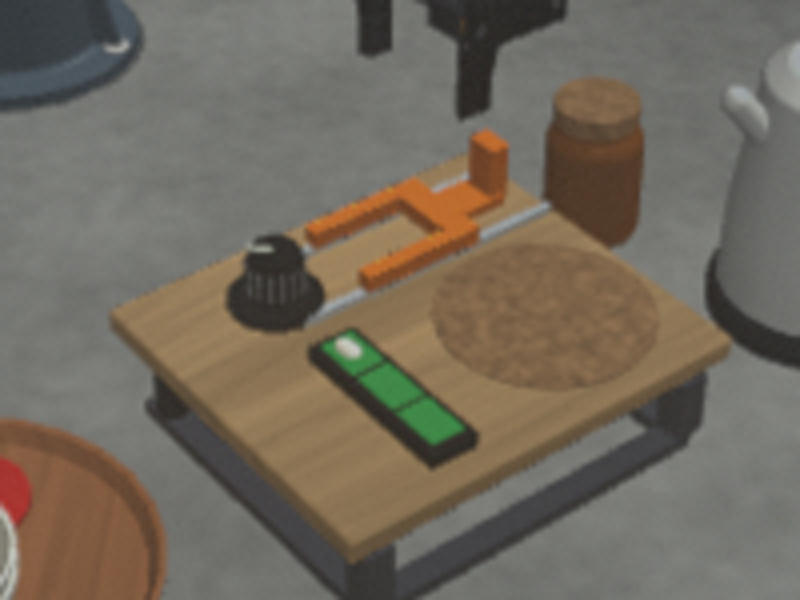

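The lock now stands well left of the knob: tab top at (325,152) in the wrist view, and at crop (488,143) in the scene view.

```bash
python3 - <<'E'
from h import *
C=cam('wrist',st());A=cam('scene')
t=plane(C,325,152,.1415);print('wrist tab',t, np.linalg.norm(t[:2]-[.5253,.0829]))
# scene tab top (both frames at z=.1415)
s0=plane(A,360/4+240-.4,98/4+180-.4,.1415);s1=plane(A,488/4+230-.4,140/4+160-.4,.1415)
print(s0,s1,np.linalg.norm(s1-s0))
k=plane(A,276/4+230-.4,247/4+160-.4,.1325);print('knob top scene',k,np.linalg.norm(k-s1),np.linalg.norm(plane(A,234/4+240,165/4+180,.1325)-s0))
# scene colour centroid comparison
def tab(img,off,sc):
    pass
E
```

```text
wrist tab [0.51437103 0.15755411 0.1415    ] 0.07544983683662823
[0.52580128 0.08058855 0.1415    ] [0.51583605 0.15343857 0.1415    ] 0.07352843742734262
knob top scene [ 0.54243356 -0.01809083  0.1325    ] 0.17381243266452504 0.10041791262349441
```

The images put the tab 174 mm from the knob, against 175 expected at the stop, and about 100 mm at the start, so the lock began slightly open. The tab slipped a few millimetres in the grip, consistent with 22 N against the stop. Next is the knob.

Emit:
jog_arm:
  plan:
    - [[4,0,0,0],[4,0,0,0],[3.7,2,0,0],[0,2,0,0],[0,0,0,0]]
  jaw: 0.43

```text
clock: 7.82
tool_pos: [0.5404, -0.0134, 0.1688]
orientation: [[0.159, 0.0, 0.987], [-0.987, -0.019, 0.159], [0.019, -1.0, -0.003]]
wrist_force: [0.4, 0.3, -0.8]
gripper_width: 0.0625
```

```bash
python3 - <<'E'
from go import *
rel([.540,-.019,.11])
C=cam('wrist',st())
cv2.imwrite('pics/w4.png',viewer.snapshot('wrist'));a=viewer.snapshot('scene')[160:310,230:430];b=viewer.snapshot('side')[150:300,200:400]
z=lambda i:cv2.resize(i,(400,300),interpolation=cv2.INTER_CUBIC)
cv2.imwrite('pics/s4.png',np.hstack([z(a),z(b)]))
E
```

```text
clk 7.83 tcp [ 0.5404 -0.0134  0.1688] head 9.14 w 0.0625 F [ 0.4  0.3 -0.8] q [-0.22  0.49  1.7  -0.02  0.95 -0.37]
tool shift cm [ 0.44  5.89 -0.11]
[[0.159, 0.0, 0.987], [-0.987, -0.019, 0.159], [0.019, -1.0, -0.003]]
```

View pics/w4.png

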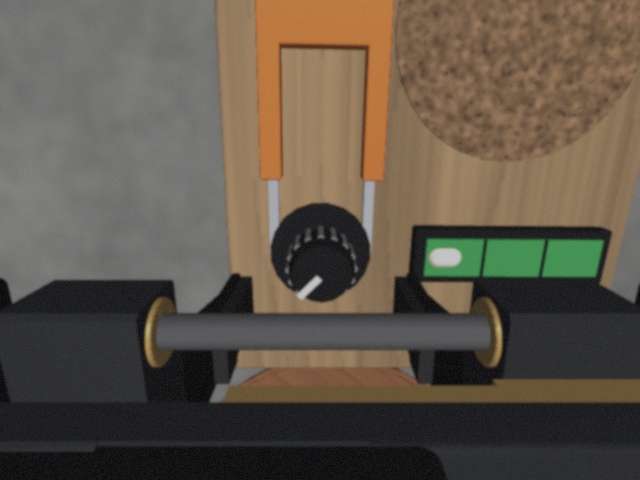

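View pics/s4.png

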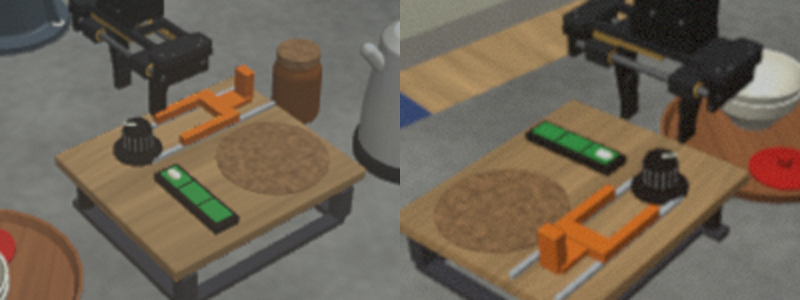

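The wrist view shows the knob top at about (323,272), flange centre (320,253), prong ends at row 180, and the bubble at (446,257) in a window spanning 425–602.

```bash
python3 - <<'E'
from go import *
C=cam('wrist',st())
k=plane(C,323,271,.1325);print(k,plane(C,320,253,.093),'prong',plane(C,382,180,.107),plane(C,262,180,.107))
rel([k[0],k[1],.105])
E
```

```text
[ 0.54231381 -0.01566158  0.1325    ] [ 0.54107894 -0.01922598  0.093     ] prong [0.56836372 0.03454592 0.107     ] [0.50087096 0.02369773 0.107     ]
clk 7.97 tcp [ 0.5421 -0.0136  0.1708] head 9.2 w 0.0624 F [-0.   1.1  0. ] q [-0.22  0.48  1.7  -0.02  0.95 -0.37]
tool shift cm [ 0.07  6.58 -0.03]
[[0.16, 0.005, 0.987], [-0.987, -0.021, 0.16], [0.021, -1.0, 0.002]]
```

Emit:
jog_arm:
  plan:
    - [[0.25,2.5,-0.1,0],[0,2.5,0,0],[0,1.2,0,0],[0,0,0,0]]

```text
clock: 8.48
tool_pos: [0.5453, -0.0151, 0.1116]
orientation: [[0.164, 0.014, 0.986], [-0.986, -0.022, 0.165], [0.024, -1.0, 0.01]]
wrist_force: [-0.1, -0.8, -0.1]
gripper_width: 0.0622
```

```bash
python3 - <<'E'
from go import *
rel([.541,-.018,.105])
cv2.imwrite('pics/w5.png',viewer.snapshot('wrist'));a=viewer.snapshot('scene')[160:310,230:430];b=viewer.snapshot('side')[150:300,200:400]
z=lambda i:cv2.resize(i,(400,300),interpolation=cv2.INTER_CUBIC)
cv2.imwrite('pics/s5.png',np.hstack([z(a),z(b)]))
E
```

```text
clk 8.47 tcp [ 0.5453 -0.0151  0.1116] head 9.48 w 0.0622 F [-0.1 -0.8 -0.1] q [-0.22  0.58  1.74 -0.03  0.8  -0.37]
tool shift cm [ 0.2   0.66 -0.48]
[[0.164, 0.014, 0.986], [-0.986, -0.022, 0.165], [0.024, -1.0, 0.01]]
```

View pics/w5.png

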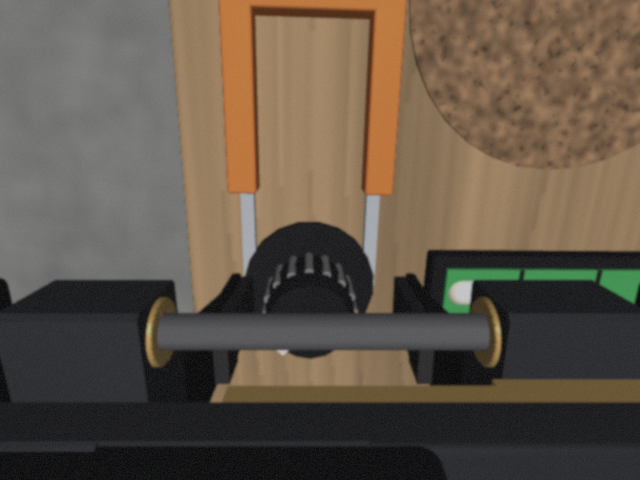

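View pics/s5.png

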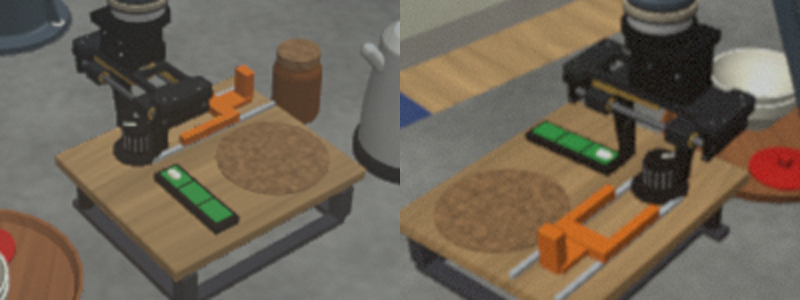

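The wrist view shows the knob at column 310 against a finger midpoint of about 323, so it is off by roughly 5 mm along tool -z, which agrees with the computed shift.

Emit:
jog_arm:
  plan:
    - [[0.25,0.4,-0.45,0],[0,0.4,0,0],[0,0,0,0]]

```text
clock: 9.0
tool_pos: [0.5428, -0.0194, 0.1056]
orientation: [[0.164, 0.019, 0.986], [-0.986, -0.023, 0.164], [0.026, -1.0, 0.015]]
wrist_force: [-0.1, 0.7, -0.2]
gripper_width: 0.0622
```

Emit:
jog_arm:
  plan:
    - [[0,0,0,0],[0,0,0,0],[0,0,0,0],[0,0,0,0]]
  jaw: -1
  grip_force: 35

```text
clock: 9.5
tool_pos: [0.5401, -0.0199, 0.1054]
orientation: [[0.165, 0.013, 0.986], [-0.986, -0.024, 0.166], [0.026, -1.0, 0.009]]
wrist_force: [-0.2, -0.8, 0.7]
gripper_width: 0.0381
```

```bash
python3 - <<'E'
from go import *
rel([.541,-.018,.105])
cv2.imwrite('pics/w6.png',viewer.snapshot('wrist'));a=viewer.snapshot('scene')[160:310,230:430];b=viewer.snapshot('side')[150:300,200:400]
z=lambda i:cv2.resize(i,(400,300),interpolation=cv2.INTER_CUBIC)
cv2.imwrite('pics/s6.png',np.hstack([z(a),z(b)]))
E
```

```text
clk 9.5 tcp [ 0.5401 -0.0199  0.1054] head 9.53 w 0.0381 F [-0.2 -0.8  0.7] q [-0.23  0.58  1.76 -0.03  0.78 -0.38]
tool shift cm [-0.17  0.03  0.12]
[[0.165, 0.013, 0.986], [-0.986, -0.024, 0.166], [0.026, -1.0, 0.009]]
```

View pics/s6.png

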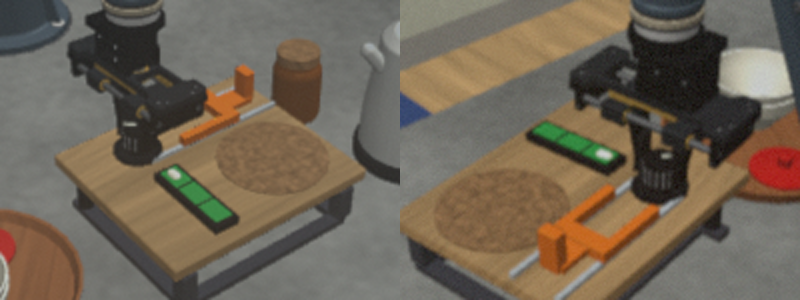

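Knob gripped, 38 mm wide on the barrel. Now press down.

Emit:
jog_arm:
  plan:
    - [[0,0.5,0,0],[0,0.5,0,0],[0,0.5,0,0]]

```text
clock: 10.02
tool_pos: [0.539, -0.0205, 0.0988]
orientation: [[0.166, 0.012, 0.986], [-0.986, -0.026, 0.166], [0.028, -1.0, 0.008]]
wrist_force: [-12.1, 1.5, 45.6]
gripper_width: 0.0384
```

Emit:
jog_arm:
  plan:
    - [[0,0.5,0,0]]

```text
clock: 10.15
tool_pos: [0.539, -0.0205, 0.099]
orientation: [[0.166, 0.014, 0.986], [-0.986, -0.027, 0.166], [0.029, -1.0, 0.009]]
wrist_force: [-11.4, 0.7, 41.4]
gripper_width: 0.0381
```

```bash
cat > bub.py <<'E'
from go import *
def bub(tag):
    s=st();C=cam('wrist',s);A=cam('scene')
    w=viewer.snapshot('wrist');a=viewer.snapshot('scene')
    for n,i,K in (('scene',a,A),('wrist',w,C)):
        h=cv2.cvtColor(i,cv2.COLOR_BGR2HSV)
        g=cv2.inRange(h,(45,80,40),(85,255,255))
        n_,l,stt,_=cv2.connectedComponentsWithStats(cv2.morphologyEx(g,cv2.MORPH_CLOSE,np.ones((5,5))))
        if n_<2: print(n,'no green');continue
        j=1+np.argmax(stt[1:,4]); 
        if stt[j,4]<150: print(n,'small');continue
        ys,xs=np.where(l==j); hull=cv2.convexHull(np.c_[xs,ys].astype(np.int32)); m=np.zeros(g.shape,np.uint8);cv2.fillConvexPoly(m,hull,255)
        wh=cv2.inRange(h,(0,0,120),(179,70,255))&m
        ys2,xs2=np.where(wh>0)
        if len(xs2)<5: print(n,'no bubble');continue
        z=.0965
        P=np.array([plane(K,x,y,z) for x,y in zip(*[q[0] for q in [(np.array([xs2.mean()]),),(np.array([ys2.mean()]),)]])])[0]
        H=np.array([plane(K,*q[0],z) for q in hull])
        r=cv2.minAreaRect((H[:,:2]*1e4).astype(np.float32)); c=np.array(r[0])/1e4
        ex=np.array([np.cos(np.radians(8.3)),np.sin(np.radians(8.3))])
        pr=(H[:,:2])@ex
        print(n,'bubble-vial along x mm',round(((P[:2]@ex)-(pr.max()+pr.min())/2)*1e3,1),'window len',round((pr.max()-pr.min())*1e3,1),'rect',np.round(np.array(r[1])/10,1),'npx',len(xs2))
    z=lambda i,f:cv2.resize(i,None,fx=f,fy=f,interpolation=cv2.INTER_CUBIC)
    cv2.imwrite(f'pics/b_{tag}.png',np.hstack([z(a[160:310,230:430],2.5)[:375],z(w,375/480)[:, :]])[:, :800] if 0 else np.hstack([z(a[185:305,240:360],3),z(w,.75)]))
    rel([.541,-.018,.105])
E
python3 -c "
from bub import *
bub('1')"
```

```text
scene bubble-vial along x mm -22.6 window len 113.4 rect [113.4  27.2] npx 31
wrist bubble-vial along x mm -1.9 window len 82.3 rect [82.3 22.5] npx 13
clk 10.25 tcp [ 0.539  -0.0205  0.0991] head 9.58 w 0.0385 F [-11.5   1.5  40.5] q [-0.23  0.59  1.77 -0.03  0.76 -0.38]
tool shift cm [-0.2  -0.6   0.24]
[[0.166, 0.014, 0.986], [-0.986, -0.027, 0.166], [0.029, -1.0, 0.009]]
```

```bash
python3 -c "
import cv2;i=cv2.imread('pics/b_1.png');print(i.shape)
cv2.imwrite('pics/b_1s.png',cv2.resize(i,(800,int(i.shape[0]*800/i.shape[1]))))"
```

```text
(360, 840, 3)
```

View pics/b_1s.png

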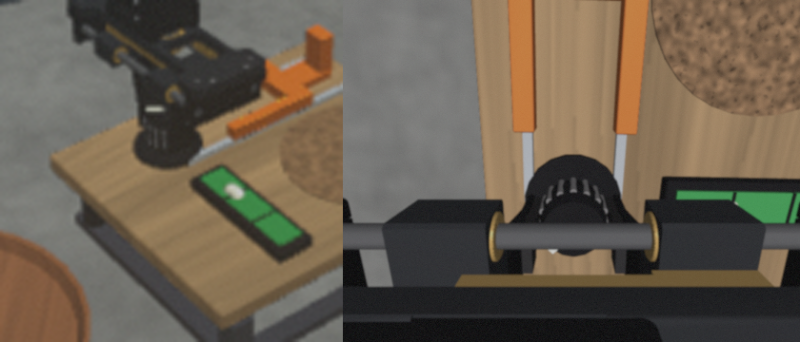

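The front is seated and the bubble reads -22.6 mm in the scene view. The 41 N push is more than needed, so I'll ease it and turn clockwise (positive about tool y).

Emit:
jog_arm:
  plan:
    - [[0,0.15,0,0],[0,0.15,0,0.1],[0,0.15,0,0.1],[0,0.15,0,0.1],[0,0.15,0,0.1]]

```text
clock: 10.88
tool_pos: [0.5384, -0.0201, 0.0996]
orientation: [[-0.242, 0.016, 0.97], [-0.97, -0.028, -0.242], [0.023, -0.999, 0.022]]
wrist_force: [-3.7, -0.2, 12.9]
gripper_width: 0.0382
```

```bash
python3 -c "
from bub import *
bub('2')"
```

```text
scene bubble-vial along x mm -13.0 window len 113.2 rect [113.2  27.5] npx 29
wrist bubble-vial along x mm 2.7 window len 81.8 rect [81.8 25.9] npx 1223
clk 10.97 tcp [ 0.5383 -0.0201  0.0996] head -13.92 w 0.0383 F [-3.2 -1.6 11.2] q [-0.23  0.59  1.77 -0.03  0.76  0.04]
tool shift cm [-0.26 -0.54  0.22]
[[-0.241, 0.016, 0.97], [-0.97, -0.028, -0.24], [0.023, -0.999, 0.022]]
```

Emit:
jog_arm:
  plan:
    - [[0,0.2,0,0],[0,0.2,0,0],[0,0.2,0,0],[0,0.2,0,0],[0,0.2,0,0],[0,0.2,0,0],[0,0.2,0,0],[0,0.2,0,0]]

```text
clock: 11.98
tool_pos: [0.5383, -0.0202, 0.0993]
orientation: [[-0.243, 0.018, 0.97], [-0.97, -0.029, -0.243], [0.024, -0.999, 0.024]]
wrist_force: [-3.4, -0.2, 17.4]
gripper_width: 0.0385
```

```bash
python3 -c "
from bub import *
bub('3')"
```

```text
scene bubble-vial along x mm -3.5 window len 113.2 rect [113.2  27.1] npx 32
wrist bubble-vial along x mm 12.5 window len 81.8 rect [81.8 26. ] npx 1263
clk 12.07 tcp [ 0.5383 -0.0202  0.0993] head -14.06 w 0.0385 F [-3.9 -0.3 15.8] q [-0.23  0.59  1.77 -0.03  0.76  0.04]
tool shift cm [-0.26 -0.57  0.22]
[[-0.243, 0.018, 0.97], [-0.97, -0.029, -0.243], [0.024, -0.999, 0.024]]
```

View pics/b_3.png

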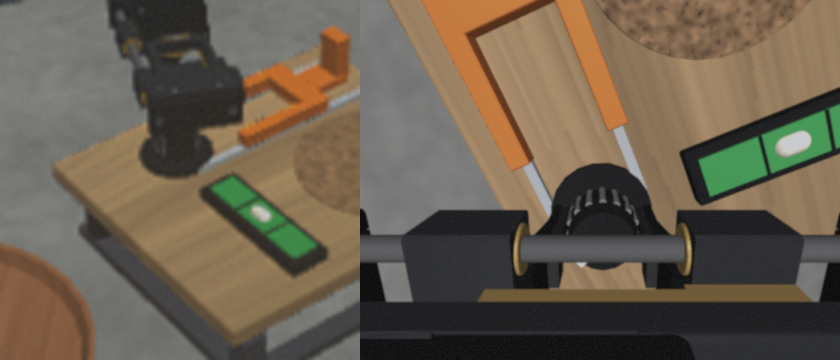

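Both views put the bubble about 3.5 mm short of centre: in the wrist half the lines are near columns 767 and 833 and the bubble at 794. A further 0.1 rad clockwise should centre it.

Emit:
jog_arm:
  plan:
    - [[0,0.2,0,0.1],[0,0.2,0,0],[0,0.2,0,0],[0,0.2,0,0],[0,0.2,0,0],[0,0.2,0,0],[0,0.2,0,0],[0,0.2,0,0],[0,0.2,0,0],[0,0.2,0,0],[0,0.2,0,0],[0,0.2,0,0]]

```text
clock: 13.58
tool_pos: [0.5382, -0.0201, 0.0991]
orientation: [[-0.346, 0.02, 0.938], [-0.938, -0.029, -0.346], [0.021, -0.999, 0.029]]
wrist_force: [-3.7, -1.3, 17.5]
gripper_width: 0.0384
```

```bash
python3 -c "
from bub import *
bub('4')"
```

```text
scene bubble-vial along x mm 1.0 window len 113.2 rect [113.3  27.4] npx 32
wrist bubble-vial along x mm 13.6 window len 87.2 rect [87.2 25.7] npx 1337
clk 13.68 tcp [ 0.5382 -0.0201  0.0991] head -20.23 w 0.0384 F [-4.4 -1.8 16.7] q [-0.23  0.59  1.77 -0.03  0.75  0.15]
tool shift cm [-0.29 -0.59  0.21]
[[-0.346, 0.02, 0.938], [-0.938, -0.029, -0.346], [0.021, -0.999, 0.029]]
```

View pics/b_4.png

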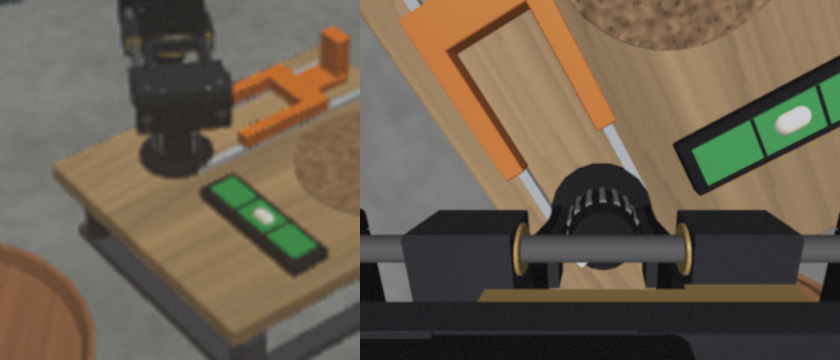

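The bubble is centred: scene view +1.0 mm, and in the wrist view it sits at column 794 between lines at about 760 and 825. The 17 N push is steady, so I'm handing in.

```bash
python3 -c "
from h import *
print(order.job_done())"
```

```text
the job is handed in; nothing more can be done
None
```

The job is handed in with the transport lock at its stop, the knob held and pressed, and the bubble centred. The interface gives no verdict.

- **Lock:** I slid it left until it resisted with about 22 N. The tab then measured 174 mm from the knob in the scene view and about 177 mm in the wrist view, against 175 mm expected at the stop. The gripper moved 83 mm but the images show the tab moving only about 75 mm. I put that down to the lock starting slightly open and the tab slipping a few millimetres in the grip at the stop. The joint value itself could not be read.
- **Knob:** I gripped it at 38 mm width with 35 N and pressed it down. The first press briefly reached about 45 N at the wrist; it is now a steady 17 N. I turned it about 0.5 rad clockwise in all.
- **Bubble:** the last scene measurement was +1.0 mm from the middle, against 7 mm allowed. The wrist picture read by eye agreed. My script's own wrist figure was wrong (+13.6 mm) because the picture cuts off the end of the window, so I ignored it.
- **Other items:** I did not touch the kettle, bowls, lid or jar. I finished at 13.7 s, with the tool leaning about 2°.

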